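Flip the kickstand down and hold the frame stub plumb for tacking

TASK

On the welding bench a frame stub leans back on the rest of its blue pivot fixture with its yellow kickstand folded up. Flip the kickstand over its dead centre until it hangs fully down on its stop, then swing the frame stub up to plumb by its box section, without letting it tip over onto the kickstand, and finish while still holding it upright there for the welder: do not let go. Leave the other things on the bench where they are.

Things in the scene. Friction and masses are not known exactly. Their poses are not given: they have to be found in the camera images.
- fixture: blue pivot fixture fixed to the bench, base 200 x 130 x 12 mm. Origin on the bench under the hub axle; z up, y along the axle, x level, to the kickstand's side (away from the robot, within 26 degrees). Ears 50 mm wide in x, 87 mm high at y = +-45 mm. A rest post, 30 mm wide in y, 155 mm high, at x = -90 mm carries the leaning frame at the start
- hub (a point): middle of the hub (tube 60 mm across, 70 mm long, between the fixture's ears), on the axle, 55 mm above the bench: the frame turns about this point, about the fixture's y axis
- frame_top (a point): centre of the top end of the frame stub, a steel box section 40 x 40 mm, 190 mm from the hub axle. z runs up along the section, y along the axle, x to the kickstand's side. With the kickstand down, the top 75 mm is bare on all four sides. Frame and hub weigh about 1.2 kg
- frame (a joint): lean of the frame about the hub axle, rad: 0 = plumb, negative = back towards the robot (fixture's -x), positive = to the kickstand's side. Starts near -0.55, resting on the post. It turns freely: let go, it falls back on the rest or, from plumb with the kickstand down, forwards until the foot meets the bench at about +0.12
- stand_pivot (a point): axis of the kickstand's pin, parallel to the hub axle; on the frame, 40 mm to the kickstand's side of the section's centre line and 100 mm from the hub axle (90 mm below the frame's top)
- stand_tip (a point): centre of the black rubber foot (20 mm across, 20 mm long) at the free end of the yellow kickstand (bar 14 x 16 mm), 150 mm from its pin; the foot ends 8 mm farther out. z points along the bar to the foot, y along the axle. Folded up, the bar lies along the frame, 13 mm off the box section, and stands 68 mm beyond the frame's top
- stand (a joint): swing of the kickstand about its stiffish pin, rad: 0 = folded up along the frame (starts between 0 and 0.4), 2.6 = fully down on its stop. Positive swings the foot away from the frame to the fixture's +x, then down. About 1 N at the foot moves it. Dead centre is the foot straight above the pin (0.55 while the frame leans back); pushed past about 1.2 it drops fully down by its own weight
- gauge: grey gauge block 100 x 130 x 25 mm with two upright pins 55 mm high, fixed to the bench; bystander. Origin under its centre
- sleeve: brass sleeve 34 mm across, 30 mm high, on a pin of the gauge block; bystander
- bushing: copper-coloured bushing 40 mm across, 28 mm high, on the bench; bystander
- ferrule: steel ferrule 32 mm across, 35 mm high, on the bench; bystander
- hammer: hammer lying at the right of the bench; bystander
- screwdriver: screwdriver lying at the left of the bench; bystander
- offcut: steel box-section offcut 100 x 40 x 50 mm at the right; bystander
- pliers: pliers with red handles, about 150 mm long, lying at the left; bystander

How it is judged:
On the way, in this order (a step that is already met when the one before it is completed fails the run):
1. the kickstand is flipped fully down while the frame still leans back (value of joint stand above 2.45 rad and value of joint frame below -0.1 rad), for 0.2 s.
2. the frame is brought up to plumb and held by the fingers, kickstand still down (value of joint stand above 2.45 rad and value of joint frame between -0.06 and 0.06 rad and contact force between the fingers and frame above 1 N and contact force between the fingers and stand below 0.5 N), for 0.3 s.
At the end, for the whole second after the job is handed in: the kickstand is fully down (joint above 2.45 rad) with its foot clear of the bench, and the frame is plumb within 0.06 rad (3.4 degrees), still, and held there by the fingers on the frame itself (more than 1 N, not by the kickstand) (all of step 2 and velocity of joint frame between -0.1 and 0.1 rad/s and contact force between stand and table below 0.2 N); the arm keeps its last pose, push and grip.
It fails at once if the frame tipped over onto its kickstand (more than 0.11 rad past plumb) (value of joint frame above 0.11 rad).
It fails at once if a bystander was moved by more than 30 mm (distance of any of sleeve, bushing, ferrule, hammer, screwdriver, offcut, pliers from where it was at the start of the episode above 0.03 m).
It also fails if it takes over 48 s, if anything falls off the work surface, if the arm or the gripper's body presses on something with over 40 N, if the wrist force passes 120 N, or if a joint passes its speed limit or range.

ROBOT

A 6-joint arm with a two-finger parallel gripper is mounted at the origin on the work surface. World frame = base frame: x ahead of the robot, y to its left, z up, the work surface at z = 0. Lengths are in m, angles in rad, forces in N, time in s.
With the tool pointing down it reaches from about 0.3 to 0.875 m from the base axis. Payload 4.2 kg.
Tool frame: the origin (TCP) lies between the finger pads; the fingertips stand 22 mm ahead of it and the grasp point (between the pads) lies 3 mm ahead of it; z points along the fingers, x is the direction in which the jaws open and shut, and the axes are right-handed (so a half turn about z gives the same grasp; the last joint's range is limited). The gripper opens to 85 mm and grips with 20 to 120 N. Pads are 22 mm wide; open, the fingers measure 114 mm over their backs; the gripper's body (76 mm by 85 mm) begins 54 mm behind the grasp point. The pads swing forward as they close: fully open they stand 13 mm farther back than shut.
Start: joints at [1.164, 0.32, 1.565, -0, 1.257, -0.02], TCP at [0.217, 0.533, 0.253] pointing down, gripper open.
Joint ranges: [-3.11, 3.11], [-0.84, 2.01], [0.21, 2.61], [-1.34, 4.49], [0.05, 2.63], [-2.56, 2.56]. Speed limits (rad/s): [2.57, 2.57, 3.14, 3.14, 3.14, 3.14].

INTERFACE

Orientations are given as a rotation vector (axis times angle).
In Python, from workcell import arm gives the robot as it stands. The module is installed in compiled form; this text tells all that it offers.
- The arm moves only by the shell command python3 -m pendant 'ROWS'. ROWS is a JSON object of lists of equal length, an entry for each row: "grip": the closure in counts, from 0 (fully open) to 255 (shut); "xyz": the shift along the tool's x, y, z in m, a list of three; "delta_rot": the turn, a rotation vector about the tool's x, y, z in rad, a list of three. In form: {"grip": [grip, ...], "xyz": [[dx, dy, dz], ...], "delta_rot": [[wx, wy, wz], ...]}. A call has 1 to 12 rows; each row is the pose to reach, as a shift and turn from the pose commanded when the call began, along the tool's axes at that moment; what a row does not reach only later rows make up. A row lasts 1/10 s, in which the tool goes at most 50 mm and 8.59 degrees, less where a joint would pass 70% of its speed; a pose out of reach is approached as far as the arm can. A call with a gripper value outside its range is refused whole. The fingers move at their own pace and stop on an object; the grip force is fixed at half the most. Time passes only in rows, so rows that repeat a pose let the fingers close. It gives the time, the measured TCP pose, the force and the opening at its end, in the units of the state.
- arm.get_obs(): the state, without advancing time (a new reading comes with each control period).
- arm.camera(name): name is "scene" or "top" or "wrist"; returns a dict with "img" (420x560x3 uint8, blue, green, red), "range_z" (420x560 float32, m along the optical axis (not along the pixel's ray), 0 where there is no reading), "mtx" (3x3 intrinsics, pixels), "rvec" (rotation vector, rad) and "tvec" (3), from world to camera coordinates, as OpenCV has them. Camera axes: x right, y down, z forward; pixel columns grow to the right and rows downward; lengths in m; the calibration is good to about 2 mm. A picture is of the moment at which its call begins.
- arm.close_job(): hands the job in, once; it reports no verdict.
The state is a dict: "t": time; "q": joint angles; "joint_vel": joint speeds; "tau": joint torques, N m; "eef_pos": TCP position; "tool_rot": TCP orientation; "force": force on the tool from outside, world axes, zero at the start; "moment": the same for the moment, N m; "grip_width": finger opening in m.
Only numpy, scipy, OpenCV 4.12 (cv2) and the standard library are available. Lean on these libraries where they do the work, as an engineer would, in place of code of your own. Each camera call takes 0.05 s, during which the arm holds its last target. There are 200 camera calls.

## Working session

There is one attempt and no reset: what is moved stays moved. The work goes in short steps, Python scripts to look and compute and a shell command to move; the robot and the scene stay as the last step left them, time stands still between calls to the robot, and variables do not carry over. Pictures are saved under pics/ and viewed, about 8 in all and at most 12, crops included, and the job is handed in when it is done.

```bash
mkdir -p pics
cat > h.py <<'E'
import numpy as np, cv2
from workcell import arm
def cam(n):
    c=arm.camera(n); R,_=cv2.Rodrigues(np.array(c["rvec"],float)); t=np.array(c["tvec"],float).ravel()
    z=c["range_z"].astype(float); K=np.array(c["mtx"],float)
    v,u=np.mgrid[:z.shape[0],:z.shape[1]]
    P=np.stack([(u-K[0,2])/K[0,0]*z,(v-K[1,2])/K[1,1]*z,z],-1)
    W=(P-t)@R; W[z==0]=np.nan
    return c["img"],W,cv2.cvtColor(c["img"],cv2.COLOR_BGR2HSV)
E
python3 - <<'E'
from h import *
o=arm.get_obs(); print(o)
ims=[]
for n in("scene","top"):
    i,W,H=cam(n); cv2.imwrite(f"pics/{n}0.png",i); np.savez(f"{n}0.npz",i=i,W=W)
    for nm,lo,hi in(("blue",(95,80,40),(130,255,255)),("yellow",(20,100,80),(35,255,255))):
        m=cv2.inRange(H,lo,hi)>0; p=W[m]; p=p[~np.isnan(p[:,0])]
        vu=np.argwhere(m)
        print(n,nm,len(p),vu.mean(0) if len(vu) else'',np.percentile(p,[2,50,98],axis=0).round(3) if len(p) else '')
E
```

```text
{'t': 0.0, 'q': array([ 1.16397904e+00,  3.20324326e-01,  1.56570796e+00, -3.46735140e-05,
        1.25743160e+00, -1.99821889e-02]), 'joint_vel': array([-0.00198598,  0.00138506,  0.00029163,  0.00110132, -0.00072825,
       -0.00146853]), 'tau': array([ 7.15114074e-04, -4.15511405e+01, -2.34169954e+01,  6.97753808e-05,
        7.72539148e-03,  8.14783760e-07]), 'eef_pos': array([0.21674156, 0.53209141, 0.25245239]), 'tool_rot': array([ 2.60613643e+00,  1.75245937e+00, -2.44258718e-03]), 'force': array([-0.66105831,  0.0130681 ,  1.16619385]), 'moment': array([ 0.00219192,  0.01359401, -0.0458205 ]), 'grip_width': 0.08521081570169664}
scene blue 4315 [201.77134287 148.6176742 ] [[-0.862 -0.709  0.004]
 [ 0.82  -0.531  0.032]
 [ 0.932 -0.091  0.201]]
scene yellow 214 [154.48598131 224.47663551] [[-0.388 -1.858 -0.646]
 [ 0.534 -0.152  0.227]
 [ 0.552 -0.144  0.294]]
top blue 3862 [151.99406758 435.24864586] [[ 0.449 -0.707 -0.001]
 [ 0.843 -0.566  0.012]
 [ 0.925 -0.094  0.093]]
top yellow 14 [205.         267.71428571] [[ 0.527 -0.154  0.051]
 [ 0.613  0.234  0.083]
 [ 0.622  0.242  0.272]]
```

View pics/scene0.png

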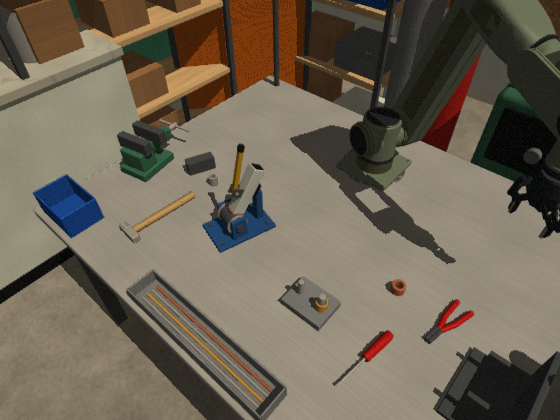

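View pics/top0.png

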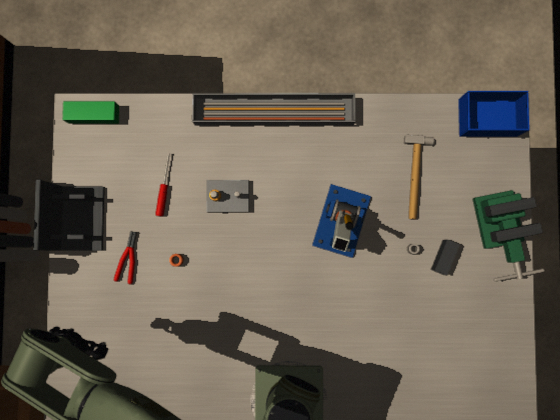

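The scene view shows the fixture at about (240,225), with the yellow stand from (237,190) up to its black foot at (240,148). In the top view the fixture is at (343,220), the frame's top end at (341,243) and the ferrule at (414,249).

Run:
```python
import numpy as np,cv2
for n in("scene","top"):
    d=np.load(f"{n}0.npz"); i=d["i"];W=d["W"];H=cv2.cvtColor(i,cv2.COLOR_BGR2HSV)
    reg=(W[...,0]>.3)&(W[...,0]<.8)&(W[...,1]>-.35)&(W[...,1]<0.02)
    b=(cv2.inRange(H,(95,80,30),(130,255,255))>0)&reg
    p=W[b&(W[...,2]<.025)]; r=cv2.minAreaRect(p[:,:2].astype(np.float32)*1000); print(n,"base",r,p[:,2].mean())
    p=W[b&(W[...,2]>.07)]
    for lo,hi in((.07,.1),(.12,.2)):
        q=W[b&(W[...,2]>lo)&(W[...,2]<hi)]; print("blue z",lo,len(q),np.percentile(q,[5,50,95],axis=0).round(3).tolist() if len(q) else'')
    y=(cv2.inRange(H,(18,100,50),(38,255,255))>0)&reg; q=W[y]; print("yellow",len(q)); 
    if len(q)>20:
        q=q[np.argsort(q[:,2])]; print(q[::max(1,len(q)//12)].round(3).tolist())
    q=W[reg&(W[...,2]>.11)]; q=q[np.argsort(-q[:,2])]; print("high",q[:160:14].round(3).tolist())
i=cv2.imread("pics/scene0.png")[130:260,190:290]; j=cv2.imread("pics/top0.png")[175:275,295:395]
c=np.hstack([cv2.resize(i,(400,520)),cv2.resize(j,(400,400))[:400].copy() if 0 else cv2.copyMakeBorder(cv2.resize(j,(400,400)),0,120,0,0,0)])
cv2.imwrite("pics/crop1.png",c)
```

```text
scene base ((547.4951782226562, -159.23316955566406), (132.94638061523438, 200.88356018066406), 72.64610290527344) 0.01278148659462863
blue z 0.07 203 [[0.48, -0.214, 0.072], [0.565, -0.127, 0.086], [0.601, -0.114, 0.096]]
blue z 0.12 21 [[0.474, -0.13, 0.121], [0.481, -0.127, 0.126], [0.491, -0.124, 0.136]]
yellow 248
[[0.389, -0.32, 0.005], [0.55, -0.154, 0.178], [0.551, -0.16, 0.191], [0.544, -0.154, 0.201], [0.534, -0.149, 0.213], [0.542, -0.148, 0.223], [0.535, -0.151, 0.232], [0.538, -0.151, 0.245], [0.536, -0.152, 0.254], [0.526, -0.148, 0.264], [0.525, -0.144, 0.276], [0.524, -0.148, 0.285], [0.522, -0.144, 0.296]]
high [[0.525, -0.143, 0.318], [0.516, -0.16, 0.315], [0.513, -0.144, 0.311], [0.525, -0.149, 0.305], [0.516, -0.142, 0.3], [0.524, -0.147, 0.292], [0.524, -0.148, 0.285], [0.532, -0.149, 0.278], [0.53, -0.159, 0.271], [0.533, -0.157, 0.264], [0.535, -0.16, 0.256], [0.534, -0.149, 0.25]]
top base ((543.0955810546875, -163.59922790527344), (131.41558837890625, 198.72140502929688), 73.41834259033203) 0.012336917099020213
blue z 0.07 142 [[0.528, -0.217, 0.08], [0.561, -0.131, 0.087], [0.593, -0.116, 0.093]]
blue z 0.12 0 
yellow 52
[[0.557, -0.171, 0.101], [0.549, -0.155, 0.167], [0.546, -0.154, 0.179], [0.545, -0.161, 0.186], [0.541, -0.165, 0.206], [0.541, -0.161, 0.212], [0.538, -0.163, 0.221], [0.537, -0.154, 0.233], [0.533, -0.15, 0.245], [0.533, -0.154, 0.249], [0.53, -0.156, 0.262], [0.521, -0.147, 0.274], [0.526, -0.15, 0.287]]
high [[0.504, -0.151, 0.324], [0.517, -0.15, 0.316], [0.512, -0.155, 0.314], [0.504, -0.155, 0.311], [0.524, -0.161, 0.28], [0.533, -0.152, 0.248], [0.481, -0.146, 0.229], [0.486, -0.135, 0.227], [0.483, -0.154, 0.226], [0.478, -0.149, 0.224], [0.47, -0.157, 0.223], [0.475, -0.128, 0.222]]
```

View pics/crop1.png

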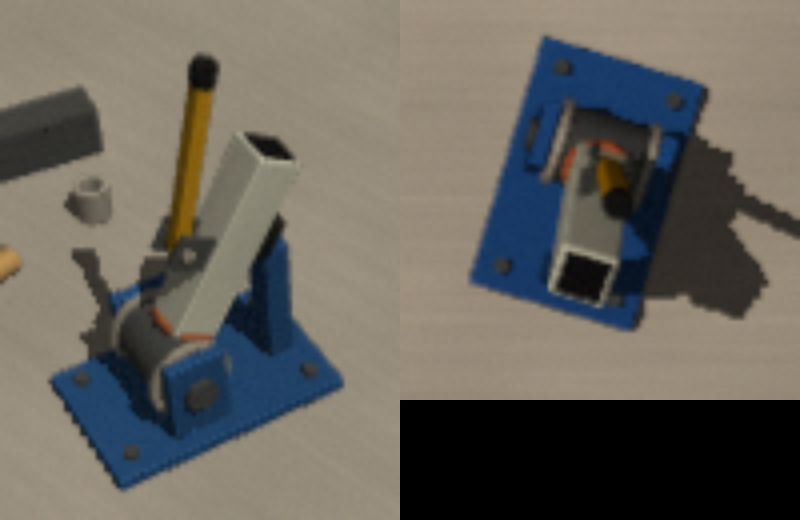

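```bash
cat >> h.py <<'E'
from scipy.spatial.transform import Rotation as Ro
YAW=np.radians(-17.0); F=Ro.from_euler('z',YAW).as_matrix()  # columns=fixture axes
def tool():
    o=arm.get_obs(); return o,np.array(o["eef_pos"]),Ro.from_rotvec(o["tool_rot"])
def goto(p,R):  # world target -> tool shift, rotvec
    o,p0,R0=tool(); return R0.inv().apply(np.array(p)-p0).round(4), (R0.inv()*R).as_rotvec().round(4)
E
python3 - <<'E'
from h import *
for n in("scene","top"):
    d=np.load(f"{n}0.npz"); i=d["i"];W=d["W"]; H=cv2.cvtColor(i,cv2.COLOR_BGR2HSV)
    L=(W-np.array([.545,-.161,0]))@F
    reg=(abs(L[...,0])<.2)&(abs(L[...,1])<.09)
    b=(cv2.inRange(H,(95,80,30),(130,255,255))>0)&reg
    pr=lambda s,m:print(n,s,m.sum(),np.percentile(L[m],[3,50,97],axis=0).round(3).tolist() if m.sum() else'')
    for s,m in(("earL",b&(L[...,2]>.07)&(L[...,2]<.1)&(L[...,1]>.02)),("earR",b&(L[...,2]>.07)&(L[...,2]<.1)&(L[...,1]<-.02)),("post",b&(L[...,2]>.1)),
      ("base",b&(L[...,2]<.02))): pr(s,m)
    y=(cv2.inRange(H,(18,100,50),(38,255,255))>0)&reg&(L[...,2]>.16); q=L[y]; print("bar dx/dz,y", np.polyfit(q[:,2],q[:,0],1),np.median(q[:,1]))
    k=(H[...,2]<60)&reg&(L[...,2]>.285); pr("foot",k)
    g=(H[...,1]<60)&(H[...,2]>110)&reg&(L[...,2]>.13); pr("frame",g); pr("frametop",g&(L[...,2]>.2))
o,p,R=tool(); print(p,R.as_matrix().round(3), F.round(3))
E
```

```text
scene earL 102 [[-0.0, 0.041, 0.071], [0.023, 0.05, 0.084], [0.046, 0.053, 0.091]]
scene earR 42 [[0.003, -0.049, 0.077], [0.03, -0.043, 0.087], [0.047, -0.038, 0.091]]
scene post 57 [[-0.079, 0.002, 0.102], [-0.068, 0.014, 0.117], [-0.059, 0.017, 0.135]]
scene base 1236 [[-0.09, -0.055, 0.006], [0.036, 0.024, 0.013], [0.1, 0.065, 0.017]]
bar dx/dz,y [-0.23789979  0.04558338] 0.006507549007235656
scene foot 51 [[-0.036, -0.003, 0.298], [-0.026, 0.005, 0.31], [-0.02, 0.011, 0.318]]
scene frame 503 [[-0.081, -0.015, 0.134], [-0.046, 0.018, 0.187], [-0.01, 0.022, 0.225]]
scene frametop 162 [[-0.086, -0.015, 0.201], [-0.057, 0.015, 0.212], [-0.044, 0.022, 0.226]]
top earL 72 [[-0.006, 0.039, 0.074], [0.017, 0.045, 0.087], [0.04, 0.05, 0.093]]
top earR 66 [[-0.004, -0.052, 0.082], [0.019, -0.046, 0.087], [0.042, -0.04, 0.092]]
top post 3 [[-0.096, -0.003, 0.1], [-0.084, 0.013, 0.101], [-0.075, 0.013, 0.205]]
top base 1401 [[-0.097, -0.064, 0.004], [-0.015, 0.016, 0.012], [0.095, 0.06, 0.019]]
bar dx/dz,y [-0.22932804  0.04221798] 0.004281215014148826
top foot 46 [[-0.042, -0.009, 0.306], [-0.033, -0.001, 0.315], [-0.024, 0.007, 0.321]]
top frame 99 [[-0.091, -0.019, 0.139], [-0.061, 0.016, 0.215], [-0.006, 0.019, 0.229]]
top frametop 68 [[-0.092, -0.019, 0.203], [-0.064, 0.014, 0.222], [-0.049, 0.019, 0.229]]
[0.21675371 0.53216073 0.25256037] [[ 0.377  0.926 -0.001]
 [ 0.926 -0.377 -0.001]
 [-0.002 -0.    -1.   ]] [[ 0.956  0.292  0.   ]
 [-0.292  0.956 -0.   ]
 [-0.     0.     1.   ]]
```

```bash
cat >> h.py <<'E'
ORG=np.array([.5644,-.1662,0])
def fx(p): return ORG+F@np.array(p)
def RT(th): # tool aligned with frame lean th (z down the section), x along fixture y
    d=Ro.from_matrix(F)*Ro.from_euler('y',th)
    return d*Ro.from_matrix(np.array([[0,1,0],[1,0,0],[0,0,-1]]).T)
E
python3 - <<'E'
from h import *
print(RT(0).as_matrix().round(3), fx([-.105,.002,.307])); print(goto(fx([-.11,.002,.307]),RT(0)))
E
```

```text
[[ 0.292  0.956  0.   ]
 [ 0.956 -0.292  0.   ]
 [ 0.     0.    -1.   ]] [ 0.46457274 -0.13358836  0.307     ]
(array([-0.5236,  0.4757, -0.0536]), array([-0.0001,  0.0016, -0.0901]))
```

```bash
python3 -m pendant '{"grip":[255,255,255,255,255,255,255,255,255,255,255,255],"xyz":[[0,0,-0.03],[-0.03,0.027,-0.055],[-0.06,0.055,-0.055],[-0.09,0.082,-0.055],[-0.12,0.11,-0.055],[-0.15,0.137,-0.055],[-0.18,0.165,-0.055],[-0.21,0.192,-0.055],[-0.24,0.22,-0.055],[-0.27,0.247,-0.055],[-0.30,0.275,-0.055],[-0.30,0.275,-0.055]],"delta_rot":[[0,0,0],[0,0,-0.02],[0,0,-0.04],[0,0,-0.06],[0,0,-0.09],[0,0,-0.09],[0,0,-0.09],[0,0,-0.09],[0,0,-0.09],[0,0,-0.09],[0,0,-0.09],[0,0,-0.09]]}'
python3 - <<'E'
from h import *
o,p,R=tool();print(p,o["force"],o["grip_width"]); print(goto(fx([-.11,.002,.307]),RT(0)))
E
```

```text
t: 1.3
eef_pos: [0.3593, 0.1473, 0.3081]
tool_rot: [2.53, 1.859, -0.001]
force: [-0.0, 0.2, 0.5]
grip_width: 0.0002
[0.35925915 0.14731978 0.30812468] [-0.00259346  0.23339972  0.50958281] 0.0001790818977723086
(array([-0.2367,  0.1794,  0.0017]), array([ 0.0008,  0.0017, -0.0065]))
```

```bash
python3 -m pendant '{"grip":[255,255,255,255,255,255,255,255,255],"xyz":[[-0.035,0.026,0],[-0.07,0.052,0],[-0.105,0.08,0],[-0.14,0.107,0],[-0.175,0.134,0],[-0.2,0.155,0],[-0.22,0.17,0],[-0.235,0.18,0.002],[-0.235,0.18,0.002]],"delta_rot":[[0,0,-0.006],[0,0,-0.006],[0,0,-0.006],[0,0,-0.006],[0,0,-0.006],[0,0,-0.006],[0,0,-0.006],[0,0,-0.006],[0,0,-0.006]]}'
python3 - <<'E'
from h import *
o,p,R=tool();print((p-ORG)@F,R.as_matrix().round(3)); 
i,_,_=cam("scene"); cv2.imwrite("pics/s2.png",cv2.resize(i[110:260,180:330],(600,600)))
E
```

```text
t: 2.2
eef_pos: [0.4624, -0.1273, 0.3054]
tool_rot: [-2.521, -1.873, 0.001]
force: [0.4, 1.0, 0.6]
grip_width: 0.0001
[-0.10889559  0.00742319  0.30540818] [[ 0.288  0.957 -0.001]
 [ 0.957 -0.288  0.   ]
 [ 0.    -0.001 -1.   ]]
```

View pics/s2.png

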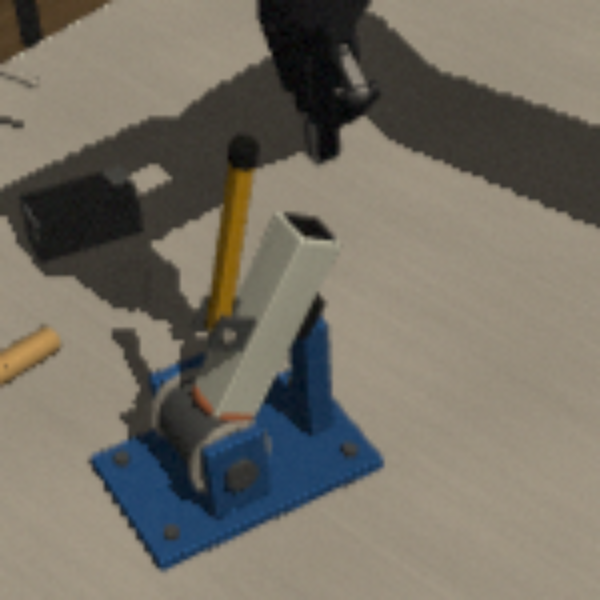

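The fingers stand behind the foot: fingertips at crop (322,158), foot at (242,150). The frame is still on its rest.

```bash
python3 -m pendant '{"grip":[255,255,255,255,255,255,255,255],"xyz":[[-0.004,0.02,0],[-0.004,0.035,0],[-0.004,0.05,0],[-0.004,0.065,0],[-0.004,0.08,0],[-0.004,0.095,0],[-0.004,0.11,0],[-0.004,0.12,0]],"delta_rot":[[0,0,0],[0,0,0],[0,0,0],[0,0,0],[0,0,0],[0,0,0],[0,0,0],[0,0,0]]}'
cat >> h.py <<'E'
def look():
    for n in("scene","top"):
        i,W,H=cam(n); L=(W-ORG)@F; reg=(abs(L[...,0])<.22)&(abs(L[...,1])<.05)
        y=(cv2.inRange(H,(18,100,50),(38,255,255))>0)&reg&(L[...,2]>.02); q=L[y]
        if len(q)>8:
            a=cv2.fitLine(q[:,[0,2]].astype(np.float32),cv2.DIST_HUBER,0,.01,.01).ravel()
            print(n,"bar",len(q),"beta",np.arctan2(a[0],a[1]).round(3),np.percentile(q,[3,97],axis=0).round(3).tolist())
        g=(H[...,1]<60)&(H[...,2]>110)&reg&(L[...,2]>.13)&(L[...,2]<.26)&(abs(L[...,1])<.035)
        if g.sum(): print(n,"frame",g.sum(),np.percentile(L[g],[3,97],axis=0).round(3).tolist())
    o,p,R=tool(); print("tcp",((p-ORG)@F).round(4),"F",(o["force"]@F).round(2),"t",o["t"],"w",o["grip_width"])
E
python3 -c "
from h import *
look()"
```

```text
t: 3.05
eef_pos: [0.5763, -0.163, 0.3061]
tool_rot: [-2.517, -1.878, -0.0]
force: [-0.7, -0.0, 0.7]
grip_width: 0.0001
scene bar 179 beta 0.152 [[-0.025, -0.047, 0.171], [0.035, 0.01, 0.651]]
scene frame 534 [[-0.1, -0.016, 0.134], [-0.026, 0.021, 0.224]]
top bar 73 beta 3.115 [[-0.028, -0.012, 0.158], [-0.003, 0.018, 0.424]]
top frame 43 [[-0.098, -0.02, 0.193], [-0.063, 0.009, 0.23]]
tcp [0.0107 0.006  0.3059] F [ 0.55 -0.52  0.29] t 3.15 w 4.054864792396086e-05
```

```bash
python3 -m pendant '{"grip":[255,255,255,255,255,255,255,255,255],"xyz":[[-0.003,0.015,0.004],[-0.003,0.03,0.01],[-0.003,0.045,0.018],[-0.003,0.06,0.028],[-0.003,0.075,0.04],[-0.003,0.09,0.052],[-0.003,0.1,0.06],[-0.003,0.1,0.06],[-0.003,0.1,0.06]],"delta_rot":[[0,0,0],[0,0,0],[0,0,0],[0,0,0],[0,0,0],[0,0,0],[0,0,0],[0,0,0],[0,0,0]]}'
python3 - <<'E'
from h import *
look()
i,_,_=cam("scene"); cv2.imwrite("pics/s3.png",cv2.resize(i[110:260,180:330],(600,600)))
E
```

```text
t: 4.05
eef_pos: [0.6706, -0.1962, 0.2458]
tool_rot: [-2.519, -1.875, 0.001]
force: [0.2, 0.5, 0.2]
grip_width: -0.0001
scene bar 315 beta 2.085 [[-0.015, -0.037, 0.099], [0.109, 0.01, 0.503]]
scene frame 536 [[-0.1, -0.016, 0.132], [-0.027, 0.021, 0.225]]
top bar 120 beta 2.979 [[0.0, -0.009, 0.102], [0.107, 0.043, 0.608]]
tcp [0.1102 0.0023 0.2471] F [0.27 0.61 0.02] t 4.15 w 2.9144022497163425e-05
```

View pics/s3.png

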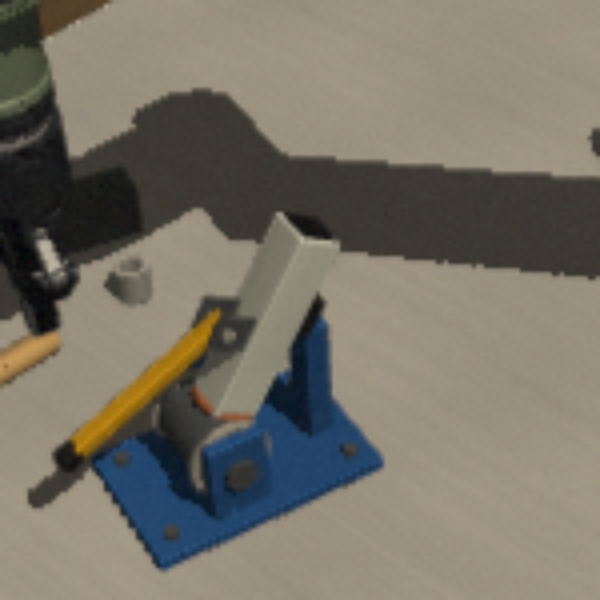

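Stand reads beta ≈ 2.085, so the joint is ≈ 2.6: fully down, foot at crop (68,455). The frame is still on its rest with its top at (305,228). Next is the grasp approach.

Run:
```python
from h import *
t=-.55
for r in(.263,.163): print(r,goto(fx([r*np.sin(t),.001,.055+r*np.cos(t)]),RT(t)))
d=arm.camera("scene")
i,W,H=cam("scene"); L=(W-ORG)@F
# frame lean from white +y face silhouette: fit each z-bin's front & back edge on +y side
g=(H[...,1]<60)&(H[...,2]>110)&(abs(L[...,1]-.02)<.006)&(L[...,2]>.1)&(L[...,2]<.23)&(L[...,0]<.03)&(L[...,0]>-.14)
q=L[g]; a=cv2.fitLine(q[:,[0,2]].astype(np.float32),cv2.DIST_HUBER,0,.01,.01).ravel(); print(len(q),np.arctan2(a[0],a[1]),a)
u=np.array([np.sin(t),np.cos(t)]);v=np.array([np.cos(t),-np.sin(t)])
w=q[:,[0,2]]-[0,.055]; print(np.percentile(w@u,[2,98]),np.percentile(w@v,[2,50,98]))
```

```text
0.263 (array([ 1.000e-04, -2.476e-01, -3.220e-02]), array([-0.5487, -0.0017,  0.0057]))
0.163 (array([-0.0002, -0.1954,  0.0531]), array([-0.5487, -0.0017,  0.0057]))
437 2.5617542 [ 0.54788893 -0.8365511  -0.05905576  0.16275913]
[0.05119029 0.18897253] [-0.01494251  0.00626922  0.02370331]
```

```bash
python3 -m pendant '{"grip":[255,150,0,0,0,0,0,0,0,0,0,0],"xyz":[[0,0,-0.04],[0,-0.02,-0.08],[0,-0.055,-0.1],[0,-0.09,-0.1],[0,-0.125,-0.1],[0,-0.16,-0.1],[0,-0.195,-0.1],[0,-0.225,-0.08],[0,-0.246,-0.06],[0,-0.246,-0.032],[0,-0.246,-0.032],[0,-0.246,-0.032]],"delta_rot":[[0,0,0],[-0.06,0,0],[-0.13,0,0],[-0.2,0,0],[-0.27,0,0],[-0.35,0,0.003],[-0.43,0,0.006],[-0.5,0,0.006],[-0.55,0,0.006],[-0.56,0,0.006],[-0.56,0,0.006],[-0.56,0,0.006]]}'
python3 - <<'E'
from h import *
look()
t=-.55
print(goto(fx([.163*np.sin(t),.001,.055+.163*np.cos(t)]),RT(t)))
i,_,_=cam("scene"); cv2.imwrite("pics/s4.png",cv2.resize(i[110:260,180:330],(600,600)))
E
```

```text
t: 5.5
eef_pos: [0.4354, -0.1259, 0.2796]
tool_rot: [2.134, 1.578, 0.457]
force: [0.5, 0.1, 0.0]
grip_width: 0.0855
scene bar 303 beta 2.06 [[-0.012, -0.009, 0.096], [0.107, 0.01, 0.168]]
scene frame 499 [[-0.101, -0.013, 0.134], [-0.028, 0.021, 0.225]]
top bar 250 beta 2.047 [[-0.025, -0.01, 0.101], [0.105, 0.006, 0.17]]
top frame 111 [[-0.112, -0.02, 0.137], [-0.027, 0.018, 0.229]]
tcp [-0.1339  0.0009  0.2806] F [-0.06 -0.9   0.44] t 5.6 w 0.08555469780518811
(array([-0.    , -0.0052,  0.0993]), array([ 0.0139, -0.0015, -0.0007]))
```

View pics/s4.png

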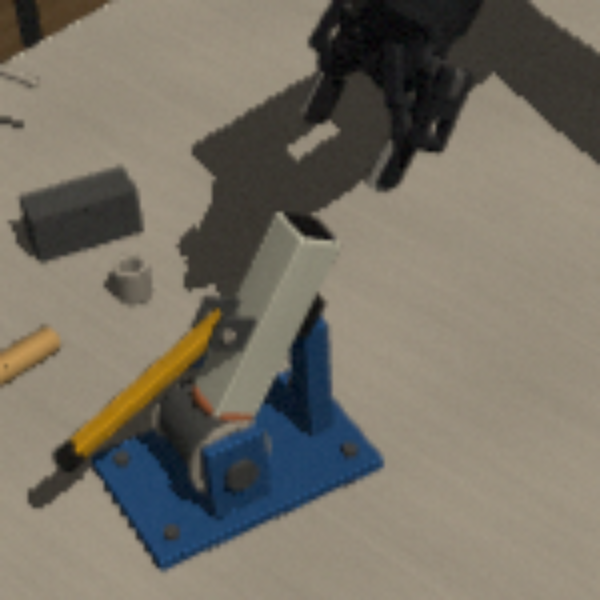

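The open fingers, tips at (320,115) and (385,185), straddle the section's axis; its top is at (305,228). I'll slide down along it and close.

```bash
python3 -m pendant '{"grip":[0,0,0,0,0,0,255,255,255,255,255,255],"xyz":[[0,-0.003,0.02],[0,-0.003,0.04],[0,-0.003,0.06],[0,-0.003,0.08],[0,-0.003,0.098],[0,-0.003,0.098],[0,-0.003,0.098],[0,-0.003,0.098],[0,-0.003,0.098],[0,-0.003,0.098],[0,-0.003,0.098],[0,-0.003,0.098]],"delta_rot":[[0,0,0],[0,0,0],[0,0,0],[0,0,0],[0,0,0],[0,0,0],[0,0,0],[0,0,0],[0,0,0],[0,0,0],[0,0,0],[0,0,0]]}'
python3 - <<'E'
from h import *
look()
o,p,R=tool(); hub=ORG+[0,0,.055]
h=R.inv().apply(hub-p); print("hub in tool",h.round(4)); ax=R.inv().apply(F[:,1]); print(ax.round(3))
for a in(.1,.2,.3,.4,.5,.55):
    Q=Ro.from_rotvec(ax*a); print(a,(h-Q.apply(h)).round(4),Q.as_rotvec().round(3))
E
```

```text
t: 6.85
eef_pos: [0.4817, -0.1418, 0.1954]
tool_rot: [2.131, 1.578, 0.454]
force: [-10.1, -12.3, 6.0]
grip_width: 0.0393
scene bar 305 beta 2.048 [[-0.011, -0.008, 0.098], [0.107, 0.009, 0.167]]
scene frame 384 [[-0.082, -0.015, 0.133], [-0.026, 0.022, 0.225]]
top bar 253 beta 2.049 [[-0.024, -0.009, 0.101], [0.105, 0.006, 0.17]]
top frame 84 [[-0.091, -0.019, 0.137], [-0.024, 0.018, 0.23]]
tcp [-0.0862 -0.0008  0.1954] F [ -5.93 -15.4    6.65] t 6.95 w 0.03929093133376851
hub in tool [ 0.001  -0.002   0.1647]
[ 1.     0.001 -0.001]
0.1 [-0.      0.0164  0.001 ] [ 0.1  0.  -0. ]
0.2 [-0.      0.0327  0.0037] [ 0.2  0.  -0. ]
0.3 [-0.      0.0486  0.008 ] [ 0.3  0.  -0. ]
0.4 [-0.0001  0.064   0.0138] [ 0.4    0.    -0.001]
0.5 [-0.0001  0.0787  0.0211] [ 0.5    0.001 -0.001]
0.55 [-0.0001  0.0858  0.0253] [ 0.55   0.001 -0.001]
```

```bash
python3 -m pendant '{"grip":[255,255,255,255,255,255,255,255,255,255,255,255],"xyz":[[-0.001,0.0066,0.0002],[-0.001,0.0164,0.001],[-0.001,0.0246,0.002],[-0.001,0.0327,0.0037],[-0.001,0.0407,0.0057],[-0.001,0.0486,0.008],[-0.001,0.0564,0.0107],[-0.001,0.064,0.0138],[-0.001,0.0715,0.0173],[-0.001,0.0787,0.0211],[-0.001,0.0787,0.0211],[-0.001,0.0787,0.0211]],"delta_rot":[[0.04,0,0],[0.1,0,0],[0.15,0,0],[0.2,0,0],[0.25,0,0],[0.3,0,0],[0.35,0,0],[0.4,0,0],[0.45,0,0],[0.5,0,0],[0.5,0,0],[0.5,0,0]]}'
cat > m.py <<'E'
from h import *
look()
i,W,H=cam("scene"); L=(W-ORG)@F
g=(H[...,1]<60)&(H[...,2]>110)&(abs(L[...,1]-.02)<.006)&(L[...,2]>.09)&(L[...,2]<.2)&(abs(L[...,0])<.12)
q=L[g]; a=cv2.fitLine(q[:,[0,2]].astype(np.float32),cv2.DIST_HUBER,0,.01,.01).ravel(); print("face",len(q),np.arctan(a[0]/a[1]))
o,p,R=tool(); l=(p-ORG)@F; z=R.apply([0,0,1])@F
print("tool lean",np.arctan2(-z[0],-z[2]),"pos angle",np.arctan2(l[0],l[2]-.055))
cv2.imwrite("pics/"+__import__("sys").argv[1],cv2.resize(i[110:260,180:330],(600,600)))
E
python3 m.py s5.png
```

```text
t: 8.15
eef_pos: [0.5573, -0.1648, 0.2194]
tool_rot: [2.483, 1.839, 0.059]
force: [-0.7, -1.4, 4.5]
grip_width: 0.0398
scene bar 255 beta 2.574 [[0.038, -0.008, 0.046], [0.117, 0.01, 0.165]]
scene frame 215 [[-0.023, 0.011, 0.132], [0.026, 0.022, 0.239]]
top bar 68 beta 2.602 [[0.072, -0.008, 0.044], [0.116, 0.007, 0.114]]
tcp [-0.0074 -0.0007  0.2194] F [ 0.44 -3.28  5.83] t 8.25 w 0.03956244525252416
face 299 -0.050122216
tool lean -0.06436545733121349 pos angle -0.0449590180976777
```

View pics/s5.png

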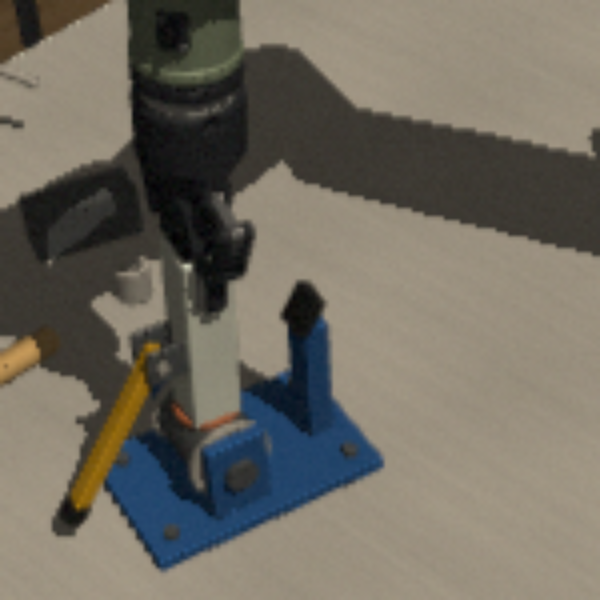

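The frame is nearly up, held at crop (205,280), with the stand hanging down to (70,515). The lean estimates spread from -0.064 to -0.02, so I'll trim by +0.04.

```bash
python3 -m pendant '{"grip":[255,255,255,255,255],"xyz":[[0,0.0033,0],[0,0.0066,0.0001],[0,0.0066,0.0001],[0,0.0066,0.0001],[0,0.0066,0.0001]],"delta_rot":[[0.02,0,0],[0.045,0,0],[0.045,0,0],[0.045,0,0],[0.045,0,0]]}'
python3 m.py s6.png
python3 - <<'E'
from h import *
# edges of the +y face: rays cast onto fixture plane y=.02
c=arm.camera("scene"); K=np.array(c["mtx"],float); R=cv2.Rodrigues(np.array(c["rvec"],float))[0]; t=np.array(c["tvec"],float).ravel()
i,W,H=cam("scene"); L=(W-ORG)@F
g=(abs(L[...,1]-.02)<.006)&(H[...,1]<60)&(H[...,2]>110)&(L[...,2]>.10)&(L[...,2]<.16)&(abs(L[...,0])<.04)
C=(-R.T@t-ORG)@F; e=[]
for v in np.unique(np.argwhere(g)[:,0]):
    u=np.where(g[v])[0]
    if len(u)<6: continue
    for s,x in((0,u.min()-.5),(1,u.max()+.5)):
        d=(R.T@np.linalg.solve(K,[x,v,1]))@F; k=(.02-C[1])/d[1]; P=C+k*d; e.append((s,P[0],P[2]))
e=np.array(e)
for s in(0,1):
    q=e[e[:,0]==s]; b=cv2.fitLine(q[:,1:].astype(np.float32),cv2.DIST_HUBER,0,.01,.01).ravel(); print("edge",s,len(q),np.arctan(b[0]/b[1]), b[2:],)
E
```

```text
t: 8.8
eef_pos: [0.5641, -0.1668, 0.2196]
tool_rot: [2.512, 1.86, 0.018]
force: [0.6, -4.0, 6.5]
grip_width: 0.0394
scene bar 252 beta 2.623 [[0.038, -0.009, 0.04], [0.116, 0.011, 0.165]]
scene frame 208 [[-0.017, 0.014, 0.131], [0.032, 0.022, 0.213]]
tcp [-2.000e-04 -7.000e-04  2.196e-01] F [ 0.41 -3.62  5.96] t 8.9 w 0.03926733311111115
face 295 -0.01113625
tool lean -0.019241367070483687 pos angle -0.0009011564108331464
edge 0 14 -0.007732944 [0.02123071 0.13768478]
edge 1 14 -0.0012296002 [-0.01583973  0.12213649]
```

View pics/s6.png

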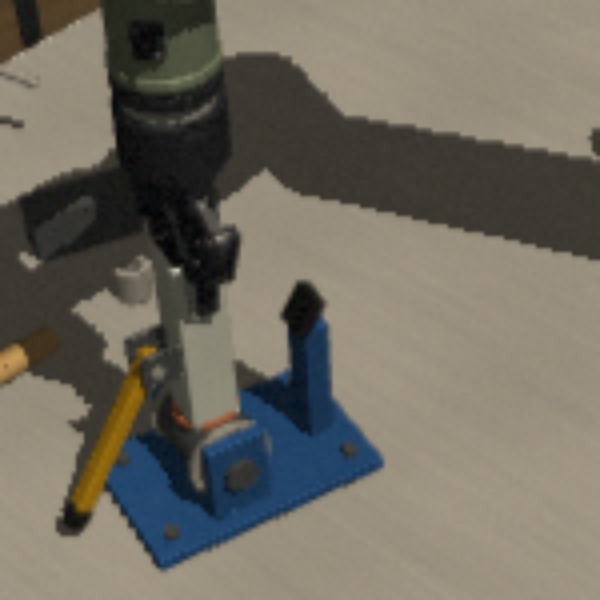

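All estimates lie within ±0.025 rad of plumb. The foot is clear of the bench at crop (72,520) and the fingers grip the section at (205,300). I'll hold briefly, then hand in.

```bash
python3 -m pendant '{"grip":[255,255,255,255,255],"xyz":[[0,0,0],[0,0,0],[0,0,0],[0,0,0],[0,0,0]],"delta_rot":[[0,0,0],[0,0,0],[0,0,0],[0,0,0],[0,0,0]]}'
python3 m.py s7.png; python3 -c "
from workcell import arm
print(arm.close_job())"
```

```text
t: 9.55
eef_pos: [0.564, -0.1668, 0.2195]
tool_rot: [2.512, 1.86, 0.018]
force: [0.5, -3.4, 6.4]
grip_width: 0.0396
scene bar 252 beta 2.633 [[0.039, -0.009, 0.041], [0.116, 0.01, 0.164]]
scene frame 206 [[-0.017, 0.016, 0.132], [0.032, 0.022, 0.213]]
tcp [-2.000e-04 -6.000e-04  2.196e-01] F [ 1.99 -2.7   6.86] t 9.65 w 0.03945189459329209
face 295 -0.018966392
tool lean -0.019222919194116568 pos angle -0.0009811582751740192
the job is handed in; nothing more can be done
None
```

I flipped the kickstand over dead centre with the closed fingers while the frame stayed on its rest. Then I gripped the box section, swung it up about the hub to plumb, and handed in at about 9.7 s, still gripping it.

- **Plumb:** the last checks put the lean between -0.02 and 0 rad, from the face fit, the tool lean and the tool position. The section's edges, measured just before, agreed at about -0.01 to 0 rad. The kickstand bar suggests up to about +0.03 rad; all readings are inside the ±0.06 limit.
- **Kickstand:** it was at about 2.6 rad, fully down on its stop, with its foot clear of the bench in the picture.
- **Grip:** the fingers held at 39 mm opening with steady small wrist forces, about 8 N or less.
- **Bystanders:** my path kept clear of them, and those in view in the close-ups did not shift. I did not measure their positions at the end.

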